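Seat a keyed shaft in its drive pulley on the assembly nest

ROBOT

A 7-joint arm with a two-finger parallel gripper is mounted at the origin on a cart in front of the work surface, level with it; the furniture and walls round the work are solid. World frame = base frame: x ahead of the robot, y to its left, z up, the work surface at z = 0. Lengths are in m, angles in rad, forces in N, time in s.
With the tool pointing down it reaches from about 0.4 to 0.85 m from the base axis. Payload 10.4 kg.
Tool frame: the origin (TCP) lies on the centre line of the jaws, within the pads' length; the fingertips stand 22 mm ahead of it and the grasp point (between the pads) lies 3 mm ahead of it; z points along the fingers, y is the line along which they close (so a half turn about z gives the same grasp; the last joint's range is limited). The gripper opens to 87 mm and grips with 3 to 60 N. Pads are 19 mm wide; open, the fingers measure 117 mm over their backs; the gripper's body (75 mm by 190 mm) begins 51 mm behind the grasp point.
Start: joints at [1.313, 0.332, -0.065, 1.46, 0.022, 1.35, -0.088], TCP at [0.145, -0.608, 0.245] pointing down, gripper open.
Joint ranges: [-2.6, 2.6], [-0.5, 2.12], [-1.47, 1.34], [0.16, 2.42], [-1.27, 4.41], [0.06, 2.06], [-2.6, 2.6]. Speed limits (rad/s): [2.22, 2.22, 2.79, 2.79, 3.14, 3.14, 3.14].

INTERFACE

Orientations are given as a unit quaternion [x, y, z, w].
In Python, from bench import r, cams gives the robot as it stands (r), with the cameras (cams).
- The arm moves only by the tool jog_arm, called after ">>>" by a JSON object that holds its "api" and its "payload", one argument or row to a line. Schema: {"type":"object","properties":{"steps":{"type":"array","items":{"type":"array","items":{"type":"array","items":{"type":"number"},"minItems":5,"maxItems":5},"minItems":1,"maxItems":12},"minItems":1,"maxItems":1},"force":{"type":"number"},"only":{"type":"string"},"quiet":{"type":"boolean"},"lines":{"type":"string"}},"required":["steps"],"additionalProperties":false}. steps is a list that holds a single list of rows (three levels of brackets), with 1 to 12 rows, each of 5 numbers: dx, dy, dz in m, then a turn about the tool's z in rad, then the finger opening in m; each row is the pose to reach, as a shift and turn from the pose commanded when the call began, along the tool's axes at that moment; what a row does not reach only later rows make up. A row lasts 1/10 s, in which the tool goes at most 0.05 m and 0.15 rad, less where a joint would pass 70% of its speed; a pose out of reach is approached as far as the arm can. The fingers move at their own pace and stop on an object; force is the grip in N (left out, the last holds). Time passes only in rows, so rows that do not move let the fingers close. The tool returns the time, the measured TCP pose, the force, the opening and the grip force at its end. only (a regular expression) keeps the lines of the reply that match it, lines (a string "A,B") keeps lines A to B, and quiet returns only ok. Input that does not fit is refused with a message, and nothing moves.
- r.read_state(): the state, without advancing time (a new reading comes with each control period).
- cams.camera(name): name is "scene" or "top" or "wrist"; returns a dict with "img" (384x512x3 uint8, red, green, blue), "fx", "fy", "cx", "cy" (pixels), "pose" (4x4, takes a point from camera to world coordinates). Camera axes: x right, y down, z forward; pixel columns grow to the right and rows downward; lengths in m; the calibration is good to about 2 mm. A picture is of the moment at which its call begins. There is no depth.
- r.close_job(): hands the job in; it is judged then, once.
The state is a dict: "time": time; "joint_positions": joint angles; "joint_vel": joint speeds; "joint_torque": joint torques, N m; "ee_pos": TCP position; "eef_rot": TCP orientation; "ft_force": force on the tool from outside, world axes, zero at the start; "torque": the same for the moment, N m; "width": finger opening in m; "grip_force": force on a finger pad.
Only numpy, scipy, OpenCV 4.12 (cv2) and the standard library are available. Lean on these libraries where they do the work, as an engineer would, in place of code of your own. Each camera call takes 0.05 s, during which the arm holds its last target. There are 200 camera calls.

TASK

The autosampler's belt drive is being put back together: first set the toothed pulley, hub upwards, down flat in the round nest of the bench fixture and let go of it. Then take the keyed shaft out of its holder and push it nose first down into the pulley's bore, turning it until the key slips into the keyway, and press on against the sprung centring pin until the shaft's collar is firmly down on the hub. Finish while still gripping the shaft and pressing it fully home, so that I can tighten the grub screw, and leave the screwdriver, the timer and the standing vials where they are.

Things in the scene. Friction and masses are not known exactly. Their poses are not given: they have to be found in the camera images.
- fixture: assembly fixture, fast on the worktop: aluminium plate 150 x 130 mm (x by y), top at 18 mm, on it a steel ring of 90 mm outside and 62.4 mm inside diameter, 6 mm high, inner edge bevelled to 67 mm at the mouth. The floor inside the ring, level with the plate top, is the nest. Screw heads 4.5 mm high at the plate's corners. Origin: centre of the underside, on the worktop; z up.
- nest (a point): centre of the nest floor, 18 mm above the worktop; the pulley's underside rests here
- pin (a joint): brass centring pin amid the nest, 16 mm diameter, tapered top, 14 mm above the nest floor at 0; the value (m) grows as it is pushed down, 0.014 when its top is level with the floor, stop at 0.018. Its spring pushes up with 5 N at 0 and 0.4 N more per mm (10.6 N at 0.014), more than the shaft's weight: the shaft stays home only while pressed.
- pulley: loose aluminium toothed belt pulley, about 0.16 kg, hub up on the worktop: flanged toothed rim of 60 mm diameter from 0 to 24 mm height, then the smooth hub boss of 40 mm diameter up to 44 mm (grip it there). Through bore of 22 mm diameter. Origin: centre of the underside; z up the axis. It fits over the pin into the nest with 1.2 mm to spare all round, held there against turning by friction only.
- bore_top (a point): centre of the pulley's top face, at the mouth of the bore, 44 mm above its underside
- shaft: loose steel keyed shaft, about 0.3 kg, 104 mm long, nose down in its holder. From the nose up: journal 20 mm thick to 44 mm (2 mm bevel at the nose), collar of 36 mm diameter, 44 to 52 mm, upper journal of 22 mm diameter to 100 mm (grip it there), 16 mm end to 104 mm. Origin: centre of the nose's end face; z up the axis. Home, the nose is level with the pulley's underside, collar on the hub.
- shaft_grip (a point): point on the shaft's axis 78 mm above its nose, the middle of the upper journal, to grip
- shaft_collar (a point): point on the shaft's axis at the lower face of the collar, 44 mm above its nose
- shaft_holder: white round plastic foot, 70 mm diameter and 26 mm high, that does not move, with a blind hole of 23 mm diameter, its floor 10 mm above the worktop, in which the shaft stands 16 mm deep. Origin: centre of the underside.
- screwdriver: red-handled screwdriver, 173 mm long, lying in front of the fixture; bystander. Origin: middle of its underside
- lab_timer: white lab timer, 60 x 66 x 22 mm, lying on the right; bystander. Origin: centre of the underside
- vial_3: sample vial, amber with a blue cap, 12 mm diameter, 36 mm tall, standing on the right beside two fixed ones; bystander. Origin: centre of the underside
- keyway (a point): middle of the keyway's mouth in the pulley's top face, 13 mm from the axis on the pulley's -x side. The keyway is 7.5 mm wide, reaches 15 mm from the axis and runs the full height; its mouth bevelled 0.5 mm on each side (the bore 1 mm). A grub screw sits in the boss on the same side.
- key (a point): middle of the key's lower end, 18 mm above the nose, 12 mm from the axis on the shaft's -x side. The dark key is 6 mm wide, runs from 18 to 40 mm above the nose and reaches 13.5 mm from the axis, its lower end bevelled 0.6 mm. With the key in the keyway, the shaft's x axis points as the pulley's.

How it is judged:
By the outcome, as a careful person would: the job done as asked, in the order asked, and still so for the second after the job is handed in, while the arm keeps its last pose, push and grip.
It also fails if it takes over 58 s, if anything falls off the work surface, if the arm or the gripper's body presses on something with over 40 N, if the wrist force passes 120 N, or if a joint passes its speed limit or range.

## Working session

There is one attempt and no reset: what is moved stays moved. The work goes in short steps, Python scripts to look and compute and a tool call to move; the robot and the scene stay as the last step left them, time stands still between calls to the robot, and variables do not carry over. Pictures are saved under pics/ and viewed, at most 10 in all, crops included, and the job is handed in when it is done.

```bash
ls; mkdir -p pics; python3 - <<'E'
from bench import r, cams
import cv2,numpy as np
for n in ["scene","top"]:
    c=cams.camera(n); cv2.imwrite(f"pics/{n}0.png",c["img"][:,:,::-1]); np.savez(f"{n}0.npz",**c)
    print(n,c["fx"],c["fy"],c["cx"],c["cy"]);print(np.round(c["pose"],4))
s=r.read_state();print({k:np.round(v,3) for k,v in s.items()})
E
```

```text
bench.py
pics
scene 353.18849105432014 353.18849105432014 261.3816128140194 191.81904450928008
[[ 0.8654 -0.3487  0.3599  0.1769]
 [-0.5008 -0.6278  0.5959 -0.5842]
 [ 0.0181 -0.6959 -0.7179  0.7072]
 [ 0.      0.      0.      1.    ]]
top 347.51821305308954 347.51821305308954 254.53199632544607 188.87484868258286
[[ 0.0205 -0.9905  0.1357  0.386 ]
 [-0.9996 -0.018   0.0202 -0.0789]
 [-0.0176 -0.1361 -0.9905  0.9213]
 [ 0.      0.      0.      1.    ]]
{'time': np.float64(0.1), 'joint_positions': array([ 1.313,  0.333, -0.065,  1.461,  0.022,  1.35 , -0.088]), 'joint_vel': array([ 0.   ,  0.001,  0.   , -0.001,  0.001, -0.   , -0.002]), 'joint_torque': array([ 1.0000e-03, -6.2455e+01,  2.4000e-02, -3.9072e+01, -6.1000e-02,
        3.7000e-02,  0.0000e+00]), 'ee_pos': array([ 0.145, -0.608,  0.244]), 'eef_rot': array([ 0.993,  0.117, -0.   , -0.001]), 'ft_force': array([-0.243,  0.419, -0.577]), 'torque': array([-0.027, -0.033,  0.05 ]), 'grip_force': np.float64(0.0), 'width': np.float64(0.087)}
```

```bash
python3 - <<'E'
import cv2
a=cv2.imread("pics/scene0.png");b=cv2.imread("pics/top0.png")
cv2.imwrite("pics/s1.png",cv2.resize(a,(800,600),interpolation=cv2.INTER_CUBIC))
cv2.imwrite("pics/t1.png",cv2.resize(b,(800,600),interpolation=cv2.INTER_CUBIC))
E
```

```text
(no output)
```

View pics/s1.png

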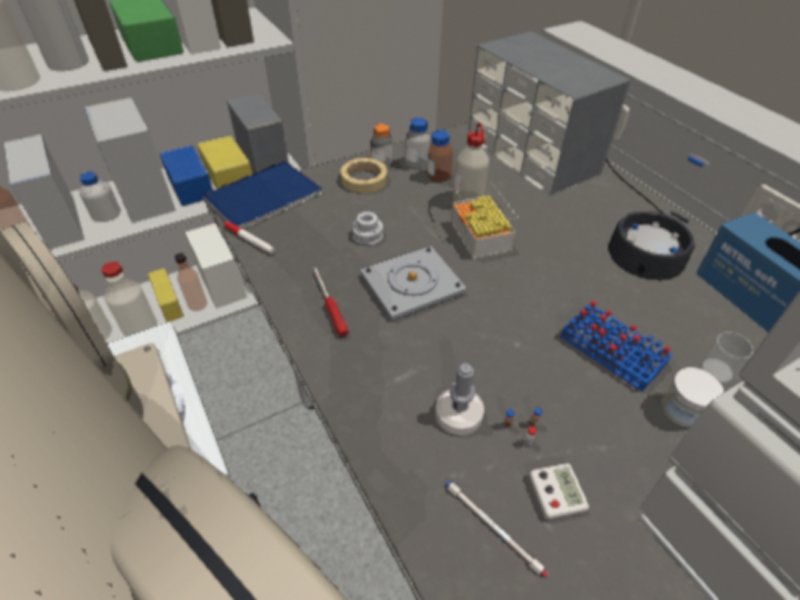

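View pics/t1.png

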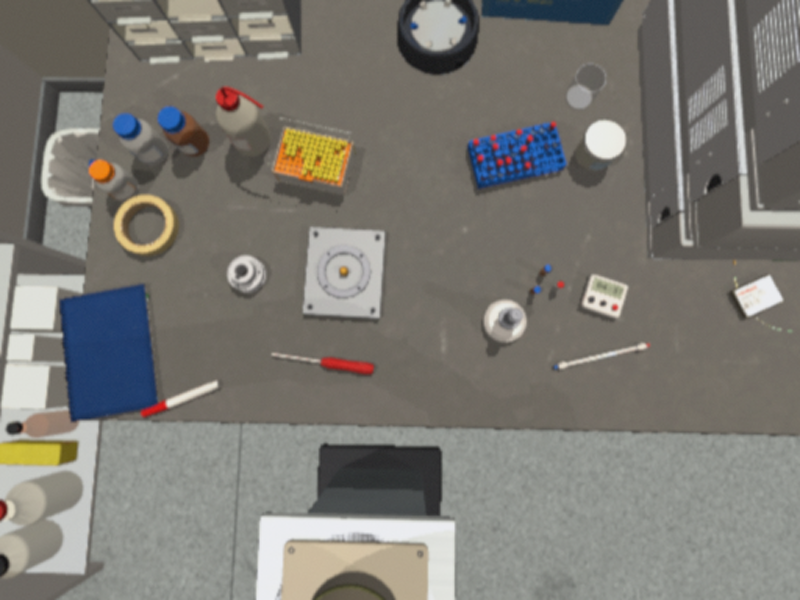

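The scene view shows the pulley at (367,228), fixture (413,279), holder with shaft (461,395), screwdriver, vials and timer. In the top view the pulley is at (246,272), the pin at (344,271) and the shaft end at (512,314), all in 800×600 pixels.

```bash
cat > h.py <<'E'
import numpy as np
from scipy.spatial.transform import Rotation as R
def ray(c,uv):
    d=c["pose"][:3,:3]@np.array([(uv[0]-c["cx"])/c["fx"],(uv[1]-c["cy"])/c["fy"],1]);return c["pose"][:3,3],d/np.linalg.norm(d)
def tri(obs):
    A=np.zeros((3,3));b=np.zeros(3)
    for c,uv in obs:
        o,d=ray(c,uv);P=np.eye(3)-np.outer(d,d);A+=P;b+=P@o
    x=np.linalg.solve(A,b);res=[np.linalg.norm((np.eye(3)-np.outer(d,d))@(x-o)) for o,d in [ray(c,uv) for c,uv in obs]]
    return x,np.round(res,4)
def plane(c,uv,z):
    o,d=ray(c,uv);return o+d*(z-o[2])/d[2]
def proj(c,p):
    q=c["pose"][:3,:3].T@(np.array(p)-c["pose"][:3,3]);return np.array([c["fx"]*q[0]/q[2]+c["cx"],c["fy"]*q[1]/q[2]+c["cy"]])
E
python3 - <<'E'
from h import *
import cv2
s=dict(np.load("scene0.npz"));t=dict(np.load("top0.npz"));k=.64
for n,a,b in [("pulleytop",(368,218),(246,269)),("pin",(413,276),(344,271)),("shafttop",(465,369),(513,314))]:
    x,e=tri([(s,np.array(a)*k),(t,np.array(b)*k)]);print(n,np.round(x,4),e)
T=[]
for c,pts in ((t,[(158,174),(220,173),(325,203)]),(s,[(235,147),(264,178),(296,253)])):
    T.append(np.hstack([cv2.resize(c["img"][y-33:y+33,x-29:x+29],(264,300),interpolation=cv2.INTER_CUBIC) for x,y in pts]))
cv2.imwrite("pics/m1.png",np.vstack(T)[:,:,::-1])
E
```

```text
pulleytop [0.5451 0.1869 0.0528] [0.0017 0.0017]
pin [0.5511 0.0286 0.0273] [0.0037 0.0037]
shafttop [ 0.4747 -0.237   0.1101] [0.0033 0.0033]
```

View pics/m1.png

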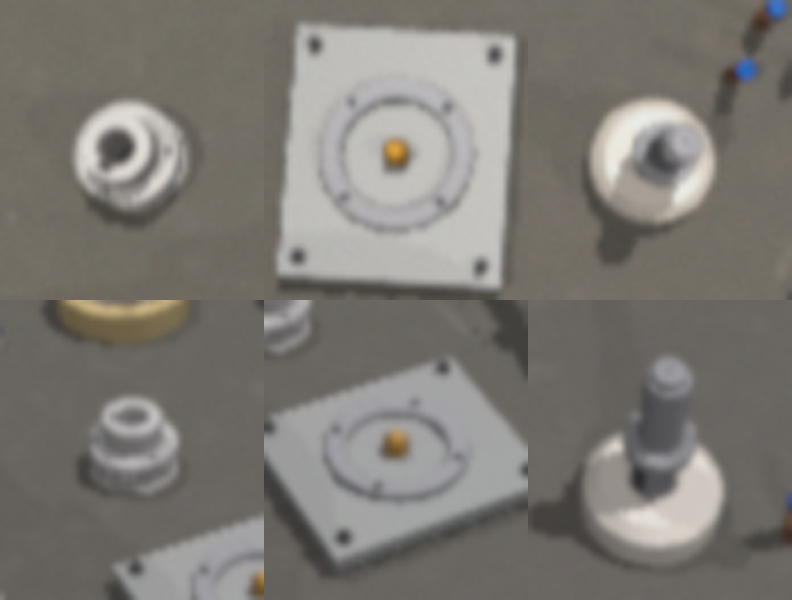

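The montage shows, from above: the pulley with its bore at tile (117,147) and keyway to the lower left, the pin at the fixture's centre (397,152), and the shaft end (685,145) in its holder. Next I need the wrist camera's mounting.

```bash
cat >> h.py <<'E'
def tool(s):
    T=np.eye(4);T[:3,:3]=R.from_quat(s["eef_rot"]).as_matrix();T[:3,3]=s["ee_pos"];return T
def go(s,p,yaw=None):
    "tool-axes shift to world point p (and turn so that tool x heads along yaw)"
    T=tool(s);d=T[:3,:3].T@(np.array(p)-T[:3,3]);h=np.arctan2(T[1,0],T[0,0])
    t=None if yaw is None else -((yaw-h+np.pi/2)%np.pi-np.pi/2)
    print("shift",np.round(d,4),"heading",round(h,4),"turn",t)
E
python3 - <<'E'
from h import *
from bench import r, cams
c=cams.camera("wrist");s=r.read_state()
print(np.round(np.linalg.inv(tool(s))@c["pose"],3),c["fx"],c["cx"],c["cy"])
go(s,[.47,-.237,.25]); go(s,[.54,.10,.25],0)
E
```

```text
[[ 0.001 -0.961 -0.277  0.077]
 [ 1.     0.001  0.    -0.001]
 [ 0.    -0.277  0.961 -0.14 ]
 [ 0.     0.     0.     1.   ]] 296.88179396862546 253.0378893457941 191.951492697088
shift [ 0.402  -0.2849 -0.0058] heading 0.2349 turn None
shift [ 0.5485 -0.5963 -0.0054] heading 0.2349 turn 0.2348930996802563
```

>>> {"api": "jog_arm", "payload": {
  "steps": [
    [[0.40, -0.285, 0, 0, 0.087], [0.40, -0.285, 0, 0, 0.087], [0.40, -0.285, 0, 0, 0.087], [0.40, -0.285, 0, 0, 0.087], [0.40, -0.285, 0, 0, 0.087], [0.40, -0.285, 0, 0, 0.087], [0.40, -0.285, 0, 0, 0.087], [0.40, -0.285, 0, 0, 0.087], [0.40, -0.285, 0, 0, 0.087], [0.40, -0.285, 0, 0, 0.087], [0.40, -0.285, 0, 0, 0.087], [0.40, -0.285, 0, 0, 0.087]]
  ]
}}

```text
time: 1.35
ee_pos: [0.4684, -0.2369, 0.2443]
eef_rot: [0.993, 0.118, -0.0, -0.0]
ft_force: [-0.7, -0.9, 0.2]
width: 0.0873
grip_force: 0.0
```

```bash
python3 - <<'E'
from h import *
from bench import r, cams
import cv2
c=cams.camera("wrist");s=r.read_state();np.savez("w1.npz",**c);print(s["time"],s["ee_pos"])
cv2.imwrite("pics/w1.png",cv2.resize(c["img"],(800,600),interpolation=cv2.INTER_CUBIC)[:,:,::-1])
print(proj(c,[.4747,-.237,.114])*1.5625)
go(s,[.54,.10,.25],0)
E
```

```text
1.4 [ 0.46767398 -0.23817395  0.24428234]
[399.10008301 288.33482891]
shift [ 0.1489 -0.3121 -0.0058] heading 0.2345 turn 0.2345479106412074
```

View pics/w1.png

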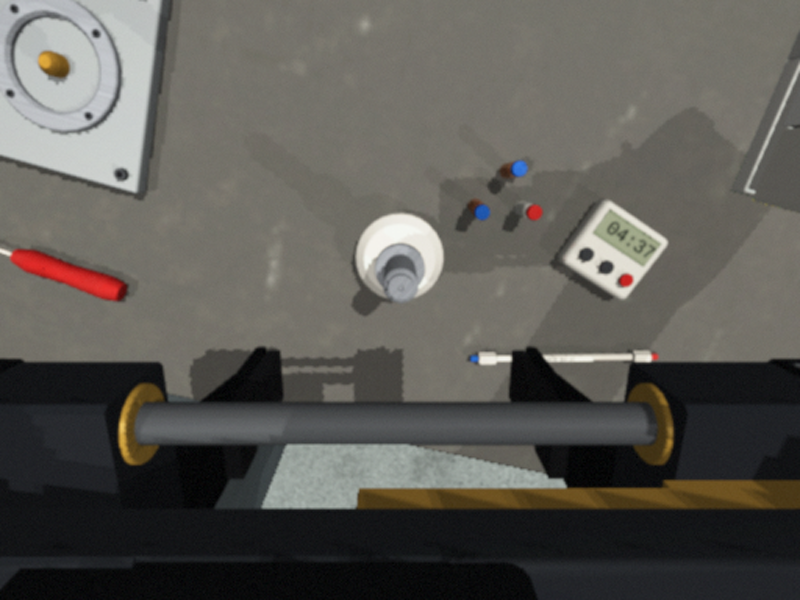

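The wrist view shows the shaft end at (400,288) exactly where predicted, the holder, vials at (480,211), (518,168) and (533,212), the timer, and the pin at (50,63). On to the pulley and fixture.

>>> {"api": "jog_arm", "payload": {
  "steps": [
    [[0.15, -0.31, 0, 0.235, 0.087], [0.15, -0.31, 0, 0.235, 0.087], [0.15, -0.31, 0, 0.235, 0.087], [0.15, -0.31, 0, 0.235, 0.087], [0.15, -0.31, 0, 0.235, 0.087], [0.15, -0.31, 0, 0.235, 0.087], [0.15, -0.31, 0, 0.235, 0.087], [0.15, -0.31, 0, 0.235, 0.087], [0.15, -0.31, 0, 0.235, 0.087]]
  ]
}}

```text
time: 2.3
ee_pos: [0.5419, 0.0982, 0.2442]
eef_rot: [1.0, -0.0, -0.0, 0.0]
ft_force: [0.1, -0.3, -1.0]
width: 0.0868
grip_force: 0.0
```

```bash
python3 - <<'E'
from h import *
from bench import r, cams
import cv2
c=cams.camera("wrist");s=r.read_state();np.savez("w2.npz",**c);print(s["time"],s["ee_pos"])
cv2.imwrite("pics/w2.png",cv2.resize(c["img"],(800,600),interpolation=cv2.INTER_CUBIC)[:,:,::-1])
print(proj(c,[.545,.187,.044])*1.5625,proj(c,[.551,.0286,.018])*1.5625)
E
```

```text
2.35 [0.54204334 0.0967738  0.24420648]
[277.72333094 268.28731638] [483.40627481 254.18341468]
```

View pics/w2.png

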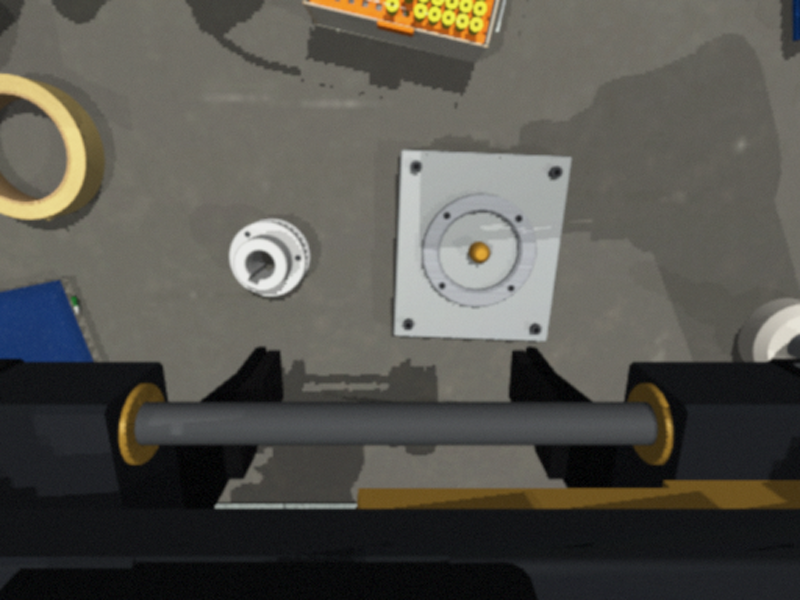

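```bash
python3 - <<'E'
from h import *
import cv2
c=np.load("w2.npz");i=c["img"]
a=cv2.resize(i[140:190,145:195],(400,400),interpolation=cv2.INTER_CUBIC);b=cv2.resize(i[120:200,266:346],(400,400),interpolation=cv2.INTER_CUBIC)
cv2.imwrite("pics/m2.png",np.hstack([a,b])[:,:,::-1])
E
```

```text
(no output)
```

View pics/m2.png

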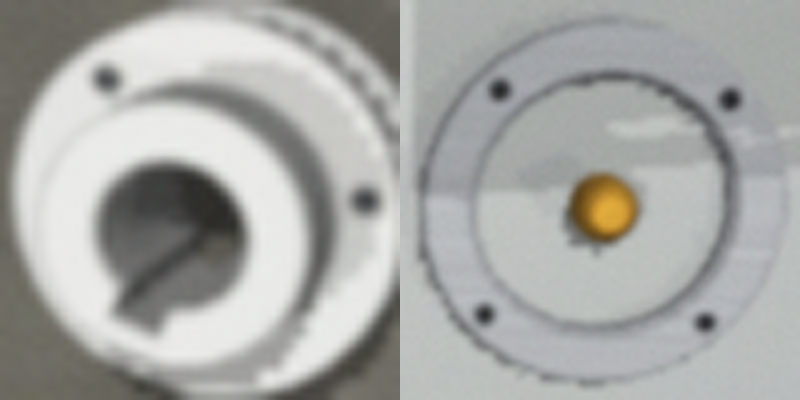

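Enlarged: the hub and bore are centred at tile (172,233), with the keyway's outer end near (136,322). The four ring holes average (205,206) in the right tile, and the pin tip is at (205,210).

```bash
python3 - <<'E'
from h import *
L=lambda f:dict(np.load(f))
s,t,w1,w2=L("scene0.npz"),L("top0.npz"),L("w1.npz"),L("w2.npz")
for n,o,z in [("hub",[(s,(234.6,139.1)),(t,(154.4,172.9)),(w2,(166.1,168.8))],.044),
 ("ring",[(s,(263.9,176.2)),(t,(219.5,173.)),(w2,(306.6,160.8))],.024),
 ("shaft",[(s,(297.8,235.5)),(t,(330.1,201.5)),(w1,(255.7,183.5))],.114)]:
    print(n,*[np.round(q,4) for q in tri(o)],[np.round(plane(c,u,z)[:2],4) for c,u in o])
f=lambda x,y:(145+(x+.5)/8-.5,140+(y+.5)/8-.5)
d=plane(w2,f(136,322),.044)-plane(w2,f(172,233),.044);print(d,np.linalg.norm(d),np.arctan2(-d[1],-d[0]))
E
```

```text
hub [0.5471 0.199  0.0442] [0.0027 0.0041 0.0019] [array([0.5502, 0.1998]), array([0.5431, 0.198 ]), array([0.5484, 0.2003])]
ring [0.5533 0.0325 0.0236] [0.003  0.0038 0.0012] [array([0.5563, 0.0324]), array([0.5494, 0.0323]), array([0.5544, 0.0333])]
shaft [ 0.4742 -0.2385  0.1138] [0.003 0.004 0.002] [array([ 0.4772, -0.2392]), array([ 0.4702, -0.2387]), array([ 0.4757, -0.237 ])]
[-0.01334853  0.00637447  0.        ] 0.014792468920556395 -0.4455192811546705
```

```bash
python3 - <<'E'
from h import *
from bench import r, cams
s=r.read_state();print(s["joint_positions"]);go(s,[.5484,.2003,.0490],0)
E
```

```text
[ 0.33071744  0.23435    -0.68181159  1.63131242  0.15208572  1.33056902
 -1.94731734]
shift [ 0.0062 -0.1037  0.1951] heading -0.0024 turn -0.002369598609681667
```

>>> {"api": "jog_arm", "payload": {
  "steps": [
    [[0.006, -0.104, 0.10, 0, 0.087], [0.006, -0.104, 0.10, 0, 0.087], [0.006, -0.104, 0.10, 0, 0.087], [0.006, -0.104, 0.10, 0, 0.087], [0.006, -0.104, 0.15, 0, 0.087], [0.006, -0.104, 0.18, 0, 0.087], [0.006, -0.104, 0.19, 0, 0.087], [0.006, -0.104, 0.195, 0, 0.087], [0.006, -0.104, 0.195, 0, 0.087]]
  ]
}}

```text
time: 3.25
ee_pos: [0.5489, 0.2019, 0.0506]
eef_rot: [1.0, -0.001, 0.001, 0.0]
ft_force: [-0.3, -0.2, -0.1]
width: 0.0874
grip_force: 0.0
```

```bash
python3 - <<'E'
from h import *
from bench import r, cams
import cv2
c=cams.camera("wrist");s=r.read_state();np.savez("w3.npz",**c);print(s["time"],s["ee_pos"],s["ft_force"],s["joint_positions"])
cv2.imwrite("pics/w3.png",cv2.resize(c["img"][100:340,100:420],(800,600),interpolation=cv2.INTER_CUBIC)[:,:,::-1])
go(s,[.5484,.2003,.0490],0)
E
```

```text
3.3 [0.54906349 0.20233359 0.05107518] [-0.50132622 -0.25353416  0.13013262] [ 0.09691156  0.51620748 -0.65696427  1.73937884  0.36511412  1.00899225
 -2.26638614]
shift [-0.0007  0.002   0.0021] heading -0.0014 turn -0.0014052407163300806
```

View pics/w3.png

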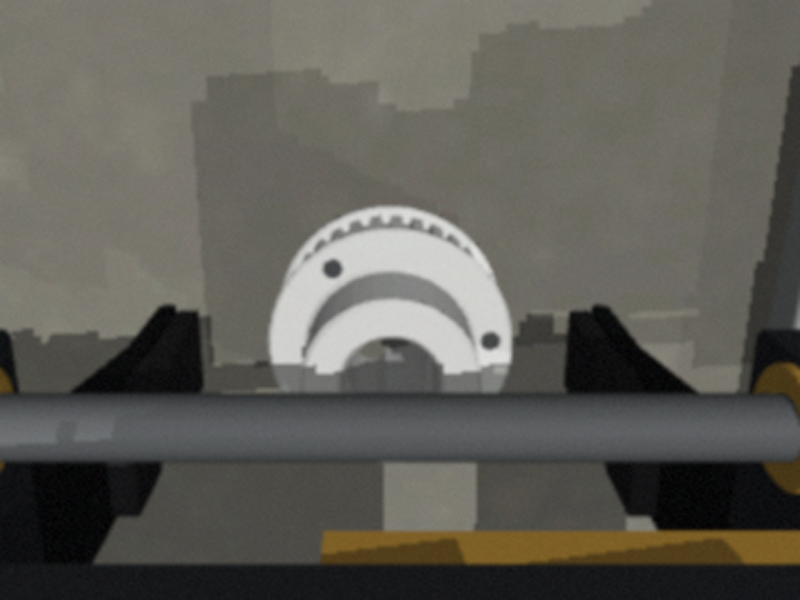

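The pulley sits between the open fingers, hub centre column ≈391 in the crop and its far edge at row 298.

```bash
python3 - <<'E'
from h import *
c=dict(np.load("w3.npz"));print(plane(c,(256.2,219.0),.044), plane(c,(100+391/2.5,100+206/2.5),.024))
E
```

```text
[0.56837181 0.20102142 0.044     ] [0.58324241 0.20072587 0.024     ]
```

>>> {"api": "jog_arm", "payload": {
  "steps": [
    [[-0.001, 0.001, 0.002, 0, 0.087], [-0.001, 0.001, 0.002, 0, 0.03], [-0.001, 0.001, 0.002, 0, 0.03], [-0.001, 0.001, 0.002, 0, 0.03], [-0.001, 0.001, 0.002, 0, 0.03], [-0.001, 0.001, 0.002, 0, 0.03], [-0.001, 0.001, 0.002, 0, 0.03], [-0.001, 0.001, 0.002, 0, 0.03], [-0.001, 0.001, 0.002, 0, 0.03]]
  ],
  "force": 30
}}

```text
time: 4.2
ee_pos: [0.5469, 0.2016, 0.0475]
eef_rot: [1.0, -0.0, -0.0, 0.0]
ft_force: [0.3, -0.1, 0.9]
width: 0.0383
grip_force: 30.0
```

>>> {"api": "jog_arm", "payload": {
  "steps": [
    [[0, 0, -0.03, 0, 0.03], [0, 0, -0.06, 0, 0.03], [0.003, 0.05, -0.08, 0, 0.03], [0.006, 0.1, -0.08, 0, 0.03], [0.006, 0.14, -0.08, 0, 0.03], [0.006, 0.168, -0.07, 0, 0.03], [0.006, 0.168, -0.06, 0, 0.03], [0.006, 0.168, -0.06, 0, 0.03]]
  ]
}}

```text
time: 5.0
ee_pos: [0.5518, 0.0332, 0.106]
eef_rot: [1.0, -0.001, -0.001, -0.0]
ft_force: [0.5, 0.2, -0.9]
width: 0.0382
grip_force: 30.0
```

```bash
python3 - <<'E'
from h import *
from bench import r, cams
import cv2
c=cams.camera("wrist");s=r.read_state();np.savez("w4.npz",**c);print(s["time"],s["ee_pos"],s["ft_force"],s["width"],s["joint_positions"][6])
cv2.imwrite("pics/w4.png",cv2.resize(c["img"][100:340,100:420],(800,600),interpolation=cv2.INTER_CUBIC)[:,:,::-1])
go(s,[.5535,.0333,.067],0)
p=lambda q:np.round((proj(c,q)-100)*2.5)
print("ring far edge, L, R, plate far corners",p([.5544+.045,.0333,.024]),p([.5544,.0333+.045,.024]),p([.5544,.0333-.045,.024]))
E
```

```text
5.05 [0.55225691 0.03450524 0.10694458] [-0.37541128  0.64945067 -1.87302427] 0.03809212443767414 -1.903054549193419
shift [0.0013 0.0012 0.0399] heading 0.0004 turn 0.0004194685795693154
ring far edge, L, R, plate far corners [385. 117.] [242. 260.] [528. 260.]
```

View pics/w4.png

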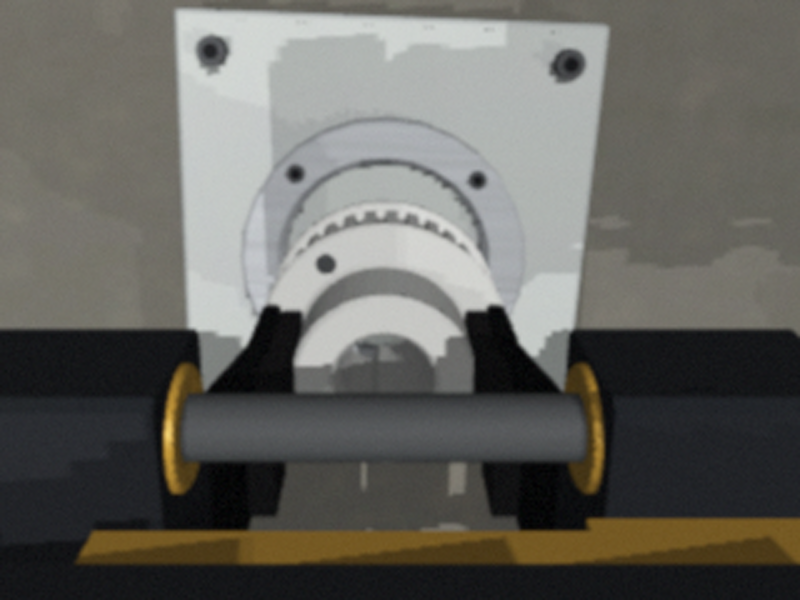

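The ring's outline is where predicted (top row 117, columns 242–524) and the held pulley is centred over it at column ≈385, with its far hub edge at row 293.

```bash
python3 - <<'E'
from h import *
c=dict(np.load("w4.npz"));f=lambda x,y:(100+x/2.5-.3,100+y/2.5-.3)
for z in (.101,.103,.105): print(z,plane(c,f(385,293),z)-[.02,0,0], plane(c,f(385,203),z-.044)-[.03,0,0])
print(plane(c,f(384,117),.024)-[.045,0,0], plane(c,f(384,160),.024)-[.0325,0,0])
E
```

```text
0.101 [0.55308907 0.0336594  0.101     ] [0.55138754 0.03356237 0.057     ]
0.103 [0.55385704 0.03366371 0.103     ] [0.55188882 0.0335667  0.059     ]
0.105 [0.55462501 0.03366802 0.105     ] [0.55239009 0.03357104 0.061     ]
[0.55453017 0.03378668 0.024     ] [0.55403979 0.0337927  0.024     ]
```

>>> {"api": "jog_arm", "payload": {
  "steps": [
    [[0.001, 0, 0.012, 0, 0.03], [0.001, 0, 0.022, 0, 0.03], [0.001, 0, 0.028, 0, 0.03], [0.001, 0, 0.032, 0, 0.03], [0.001, 0, 0.036, 0, 0.03], [0.001, 0, 0.038, 0, 0.03], [0.001, 0, 0.040, 0, 0.03], [0.001, 0, 0.040, 0, 0.03]]
  ]
}}

```text
time: 5.85
ee_pos: [0.5539, 0.0337, 0.0674]
eef_rot: [1.0, -0.0, -0.0, 0.0]
ft_force: [-0.2, -0.1, -2.1]
width: 0.0383
grip_force: 30.0
```

>>> {"api": "jog_arm", "payload": {
  "steps": [
    [[0, 0, 0.001, 0, 0.03], [0, 0, 0.002, 0, 0.03], [0, 0, 0.002, 0, 0.03]]
  ]
}}

```text
time: 6.15
ee_pos: [0.5539, 0.0336, 0.0655]
eef_rot: [1.0, -0.0, 0.0, 0.0]
ft_force: [-0.6, -0.3, -1.7]
width: 0.0383
grip_force: 30.0
```

>>> {"api": "jog_arm", "payload": {
  "steps": [
    [[0, 0, 0.001, 0, 0.03], [0, 0, 0.0015, 0, 0.03], [0, 0, 0.0015, 0, 0.03]]
  ]
}}

```text
time: 6.45
ee_pos: [0.554, 0.0337, 0.0654]
eef_rot: [1.0, -0.0, 0.0, 0.0]
ft_force: [-7.7, -2.6, 14.5]
width: 0.0384
grip_force: 30.0
```

>>> {"api": "jog_arm", "payload": {
  "steps": [
    [[0, 0, 0.001, 0, 0.03], [0, 0, 0.001, 0, 0.03]]
  ]
}}

```text
time: 6.65
ee_pos: [0.554, 0.0337, 0.0653]
eef_rot: [1.0, -0.0, 0.0, 0.001]
ft_force: [-12.7, -1.5, 25.9]
width: 0.0385
grip_force: 30.0
```

>>> {"api": "jog_arm", "payload": {
  "steps": [
    [[-0.0005, 0, -0.002, 0, 0.03], [-0.0005, 0, -0.002, 0, 0.06], [-0.0005, 0, -0.002, 0, 0.06], [-0.0005, 0, -0.002, 0, 0.06], [-0.0005, 0, -0.03, 0, 0.06], [-0.0005, 0, -0.07, 0, 0.06], [-0.0005, 0, -0.12, 0, 0.06], [-0.06, 0, -0.16, 0, 0.06], [-0.08, 0, -0.16, 0, 0.06], [-0.08, 0, -0.16, 0, 0.06]]
  ]
}}

```text
time: 7.65
ee_pos: [0.4719, 0.0342, 0.2253]
eef_rot: [1.0, 0.0, 0.002, 0.001]
ft_force: [0.2, -0.1, -0.4]
width: 0.0602
grip_force: 0.0
```

```bash
python3 - <<'E'
from h import *
from bench import r, cams
import cv2
c=cams.camera("wrist");s=r.read_state();np.savez("w5.npz",**c);print(s["time"],s["ee_pos"],s["ft_force"],s["joint_positions"])
q=np.round(proj(c,[.554,.034,.06])).astype(int);print(q)
i=c["img"][q[1]-45:q[1]+45,q[0]-45:q[0]+45]
t=cams.camera("scene");np.savez("s5.npz",**t);p=np.round(proj(t,[.554,.034,.04])).astype(int);j=t["img"][p[1]-30:p[1]+30,p[0]-30:p[0]+30]
print(p)
cv2.imwrite("pics/m5.png",np.hstack([cv2.resize(i,(450,450),interpolation=cv2.INTER_CUBIC),cv2.resize(j,(350,450),interpolation=cv2.INTER_CUBIC)])[:,:,::-1])
E
```

```text
7.7 [0.47328224 0.0335897  0.22434853] [ 0.5367877  -0.03454877 -0.30971881] [ 0.52040411  0.0547498  -0.70176456  1.8425717   0.04033197  1.25501415
 -1.76426234]
[254 101]
[263 172]
```

View pics/m5.png

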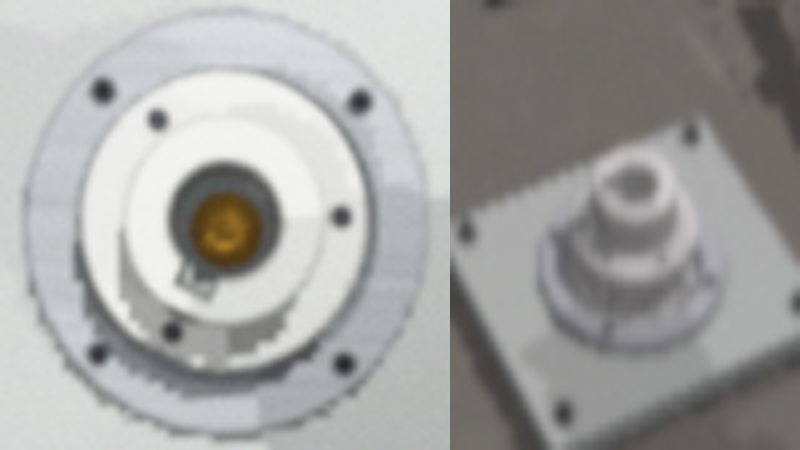

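The pulley lies flat in the nest, the pin showing in the bore at tile (225,217), keyway end at (194,293).

```bash
python3 - <<'E'
from h import *
from bench import r, cams
c=dict(np.load("w5.npz"));f=lambda x,y:(209+(x+.5)/5-.5,56+(y+.5)/5-.5)
b=plane(c,f(225,217),.062);k=plane(c,f(194,293),.062);d=k-b
print("bore",b,"hubcentre",plane(c,f(223,219),.062),"key r",np.linalg.norm(d),"pulley yaw",np.arctan2(-d[1],-d[0]))
print("ring",plane(c,f((103+360+345+97)/4,(91+102+364+354)/4),.024))
s=r.read_state();go(s,[.4757,-.237,.16],0);go(s,[.4757,-.237,.093],0)
E
```

```text
bore [0.55598542 0.0341251  0.062     ] hubcentre [0.5556119  0.03451497 0.062     ] key r 0.01560949270141291 pulley yaw -0.40185812295846896
ring [0.55473113 0.03366241 0.024     ]
shift [0.0018 0.2703 0.064 ] heading -0.0007 turn -0.0007023620516661833
shift [0.0017 0.2702 0.131 ] heading -0.0007 turn -0.0007023620516661833
```

>>> {"api": "jog_arm", "payload": {
  "steps": [
    [[0.002, 0.27, 0, 0, 0.05], [0.002, 0.27, 0, 0, 0.05], [0.002, 0.27, 0, 0, 0.05], [0.002, 0.27, 0, 0, 0.05], [0.002, 0.27, 0, 0, 0.05], [0.002, 0.27, 0.04, 0, 0.05], [0.002, 0.27, 0.08, 0, 0.05], [0.002, 0.27, 0.11, 0, 0.05], [0.002, 0.27, 0.125, 0, 0.05], [0.002, 0.27, 0.13, 0, 0.05], [0.002, 0.27, 0.13, 0, 0.05]]
  ]
}}

```text
time: 8.85
ee_pos: [0.4763, -0.2361, 0.093]
eef_rot: [1.0, 0.0, -0.0, -0.0]
ft_force: [0.3, -0.2, 1.2]
width: 0.0502
grip_force: 0.0
```

```bash
python3 - <<'E'
from h import *
from bench import r, cams
import cv2
c=cams.camera("wrist");s=r.read_state();np.savez("w6.npz",**c);print(s["joint_positions"][6]);go(s,[.4757,-.237,.093],0)
cv2.imwrite("pics/w6.png",cv2.resize(c["img"][100:340,100:420],(800,600))[:,:,::-1])
E
```

```text
-1.3162183741267757
shift [-0.001   0.0006  0.0009] heading 0.0002 turn 0.00017880844441586774
```

Now close at 40 N and lift a little, watching the force.

>>> {"api": "jog_arm", "payload": {
  "steps": [
    [[0, 0.0006, 0, 0, 0.01], [0, 0.0006, 0, 0, 0.01], [0, 0.0006, 0, 0, 0.01], [0, 0.0006, 0, 0, 0.01], [0, 0.0006, 0, 0, 0.01], [0, 0.0006, 0, 0, 0.01], [0, 0.0006, 0, 0, 0.01], [0, 0.0006, -0.02, 0, 0.01], [0, 0.0006, -0.04, 0, 0.01], [0, 0.0006, -0.07, 0, 0.01], [0, 0.0006, -0.09, 0, 0.01], [0, 0.0006, -0.09, 0, 0.01]]
  ],
  "force": 45
}}

```text
time: 10.1
ee_pos: [0.4769, -0.2372, 0.1852]
eef_rot: [1.0, -0.0, 0.002, 0.001]
ft_force: [0.3, 0.3, -3.6]
width: 0.0209
grip_force: 44.9
```

```bash
python3 - <<'E'
from h import *
from bench import r, cams
import cv2
s=r.read_state();p=s["ee_pos"];ims=[];print(s["ft_force"],s["width"])
for n in ("scene","wrist"):
    c=cams.camera(n);np.savez(f"{n}7.npz",**c);q=proj(c,p-[0,0,.055]);print(n,q,proj(c,p-[0,0,.081]))
    x,y=np.round(q).astype(int);ims.append(cv2.resize(c["img"][y-30:y+30,x-20:x+20],(400,600),interpolation=cv2.INTER_CUBIC))
cv2.imwrite("pics/m7.png",np.hstack(ims)[:,:,::-1])
# dark spots: mean brightness of crop rows as text
for n in ("scene","wrist"):
    c=np.load(f"{n}7.npz");x,y=np.round(proj(dict(c),p-[0,0,.060])).astype(int);print(n,x,y);print(c["img"][y-12:y+16,x-12:x+13].mean(2).astype(int))
E
```

```text
[ 0.2812256   0.3242958  -3.56228233] 0.020923668641239995
scene [297.86326624 230.1219798 ] [296.72976562 237.7119578 ]
wrist [254.59330042 219.79498585] [254.39794624 207.60345892]
scene 298 232
[[107 107 109 111 111 106  94  86  80  73  77  83  86  86  75  41  17  11
   13  10  11  10  14  21  34]
 [107 108 108 111 110 101  91  86  81  74  76  83  87  84  69  37  13  14
   12  10  11  12  10  16  26]
 [106 107 109 110 108  98  89  86  82  75  79  84  87  84  65  34  15  11
   11  12  10  13  11  13  27]
 [106 107 110 112 107  93  87  86  84  78  80  85  87  82  61  30  14  11
   13  10  12  14  23  32  50]
 [109 110 111 111 105  89  87  87  86  81  82  85  87  82  54  25  13  11
   13  13  22  44  60  69  84]
 [112 112 112 112 106  90  85  88  88  86  85  88  88  82  58  27  15  12
   17  28  50  82 105 101 105]
 [112 113 113 112 106  93  85  87  90  89  89  88  89  86  69  40  23  28
   40  56  76  98 117 113 111]
 [112 113 113 112 109 100  89 
[... 4430 characters left out ...]
96  98  95  99 100 102 103 102 102 100
   98 100 102 102  96  90  84]
 [ 83  87  88  90  92  93  93  93  94  96  97  98 102 103 104 102 101  98
  100 103 101  99  95  94  79]
 [ 84  87  88  88  94  93  94  94  94  96  95 101 101 101 101 103 100  99
   99 100 101 101  97  94  81]
 [ 82  85  88  89  92  94  95  97  95  97  99  99 100 104 103 103 102 100
   99 101 103 100  98  95  88]
 [ 86  85  88  89  93  94  95  95  95  97  99 100 100 103 101 106 101  99
   99 101 103 101  97  97  93]
 [ 84  88  86  89  93  93  94  96  95  99  98 101 102 104 104 104 103  98
  100 100 101 101  95  93  94]
 [ 85  86  89  91  92  94  94  96  98  96  97  99 101 103 102 100 100  92
   83  82  84  83  82  78  78]]
```

The scene camera shows the dark key left of the shaft's axis, around pixel (295,233). I'll turn it under that camera and fit the angle.

```bash
cat > k.py <<'E'
from h import *
from bench import r, cams
import cv2,sys
c=cams.camera("scene");s=r.read_state();np.savez(sys.argv[1],**c)
T=tool(s);h=np.arctan2(T[1,0],T[0,0])
p=np.array([.4765,-.2372,.1845-.0525]) if len(sys.argv)<3 else s["ee_pos"]-[0,0,.0525]
g=c["img"].mean(2)
x,y=np.round(proj(c,p)).astype(int);print(proj(c,p),"heading",h,"j7",s["joint_positions"][6])
w=g[y-3:y+6,x-14:x+15].mean(0);print(x-14,w.astype(int))
E
python3 k.py a0.npz
```

```text
[297.7867504 229.6640587] heading -0.00016663494504984302 j7 -1.2720477201495923
284 [112 112 112 112 112 111 107  98  83  72  72  79  87  91  92  89  81  77
  82  90  97 102 106 110 112 112 112 111 103]
```

>>> {"api": "jog_arm", "payload": {
  "steps": [
    [[0, 0, 0, -0.15, 0.01], [0, 0, 0, -0.3, 0.01], [0, 0, 0, -0.3, 0.01], [0, 0, 0, -0.3, 0.01]]
  ]
}}

```text
time: 10.65
ee_pos: [0.4753, -0.2366, 0.1818]
eef_rot: [0.989, 0.147, -0.001, -0.001]
ft_force: [0.1, -0.0, -2.2]
width: 0.021
grip_force: 44.9
```

```bash
python3 k.py a1.npz
```

```text
[297.7867504 229.6640587] heading 0.29546273526549993 j7 -0.9818991443793254
284 [112 112 112 112 112 111 107 102  96  83  74  75  80  87  91  92  91  90
  87  85  87  95 103 109 112 113 113 113 113]
```

>>> {"api": "jog_arm", "payload": {
  "steps": [
    [[0, 0, 0, -0.15, 0.01], [0, 0, 0, -0.3, 0.01], [0, 0, 0, -0.3, 0.01], [0, 0, 0, -0.3, 0.01]]
  ]
}}

```text
time: 11.1
ee_pos: [0.4757, -0.2368, 0.1828]
eef_rot: [0.956, 0.292, -0.0, -0.0]
ft_force: [-0.2, -0.5, -2.5]
width: 0.0208
grip_force: 44.9
```

```bash
python3 k.py a2.npz
```

```text
[297.7867504 229.6640587] heading 0.5940994185102991 j7 -0.6891835823303866
284 [112 112 112 112 112 112 110 105  99  90  82  79  76  78  83  89  91  91
  92  96  98  98  98 103 108 112 112 113 113]
```

>>> {"api": "jog_arm", "payload": {
  "steps": [
    [[0, 0, 0, -0.15, 0.01], [0, 0, 0, -0.3, 0.01], [0, 0, 0, -0.3, 0.01], [0, 0, 0, -0.3, 0.01]]
  ]
}}

```text
time: 11.55
ee_pos: [0.4758, -0.2369, 0.183]
eef_rot: [0.902, 0.432, -0.0, 0.0]
ft_force: [0.5, 0.0, -3.7]
width: 0.0209
grip_force: 44.9
```

```bash
python3 k.py a3.npz
```

```text
[297.7867504 229.6640587] heading 0.8937547243767003 j7 -0.39595474745560644
284 [112 112 112 112 112 112 110 106 100  93  84  83  85  83  80  80  84  91
  96  96  98 100 102 104 109 112 112 112 113]
```

```bash
cat > f.py <<'E'
from h import *
import cv2
from scipy.optimize import least_squares
ob=[]
for i,h in enumerate((0,.2955,.5941,.8938)):
    c=dict(np.load(f"a{i}.npz"));g=c["img"].mean(2)[222:242,286:304]
    w=np.clip(78-g,0,None);w[:5,:]=0; w[:, 16:]=0
    n,l,st,_=cv2.connectedComponentsWithStats((w>0).astype(np.uint8)); m=1+np.argmax([w[l==j].sum() for j in range(1,n)]);w[l!=m]=0
    yy,xx=np.mgrid[222:242,286:304];u=(w*xx).sum()/w.sum();v=(w*yy).sum()/w.sum();ob.append((h,u,v));print(h,round(u,2),round(v,2),g[w>0].min().astype(int),(w>0).sum())
    if i in(1,3):print(g.astype(int))
N=np.array([.4762,-.237,.1835-.003-.078])
def P(h,ps,z=.029): a=ps+h+np.pi;return proj(c,N+[.0135*np.cos(a),.0135*np.sin(a),z])
for k in (3,4):
    f=lambda q:np.concatenate([P(h,q[0])+q[1:]-[u,v] for h,u,v in ob[:k]])
    s=least_squares(f,[.28,0,0]);print(s.x,np.round(s.fun,2))
E
python3 f.py
```

```text
0 293.73 234.33 50 21
0.2955 294.63 235.32 47 25
[[107 108 109 110 102  92  85  82  74  76  83  87  90  92  91  79  45  19]
 [107 107 109 108  98  90  86  83  75  76  83  87  91  92  89  74  40  17]
 [108 108 109 106  93  87  86  83  77  78  83  89  91  91  88  68  37  17]
 [108 111 112 105  90  86  87  85  80  79  84  89  91  92  85  61  33  16]
 [110 111 111 105  90  86  88  86  84  83  85  89  92  91  85  62  35  17]
 [112 113 112 106  92  85  86  88  88  87  88  89  90  92  88  73  53  29]
 [113 112 113 110 100  87  86  89  90  90  90  89  91  91  91  86  72  53]
 [112 113 112 111 106  93  87  88  90  92  91  91  91  91  91  90  85  77]
 [112 113 113 112 110 103  94  90  89  91  93  94  93  93  92  93  92  91]
 [113 113 112 112 111 109 102  91  85  88  90  92  94  94  94  94  93  93]
 [112 112 111 112 112 111 105  86  72  75  82  89  92  93  93  92  92  98]
 [112 112 112 112 111 111 103  78  57  59  68  82  90  92  91  92  95 104]
 [112 112 113 113 112 111 100  73  51  49  60  80  90  92  91  93 100 109]
 [113 112 113 112 112 111  98  70  49  47  60  82  91  94  92  96 105 112]
 
[... 1462 characters left out ...]
 62  81  89 100]
 [112 112 112 112 113 112 106  95  80  79  79  66  52  49  61  82  91 103]
 [112 113 112 112 112 112 106  91  80  79  77  63  50  50  64  83  93 106]
 [113 113 112 112 112 112 104  87  79  80  76  62  50  51  67  83  94 110]
 [113 112 113 114 112 111 104  86  78  81  78  68  56  58  72  86  95 110]
 [113 113 113 112 112 111 105  92  82  84  84  79  73  76  81  88  97 110]
 [114 112 112 112 112 112 109 100  87  86  88  87  86  87  89  92 101 112]
 [114 113 113 113 112 113 111 107  98  93  92  92  92  92  94  99 107 112]]
[0.15321592 0.52853399 1.07541036] [-0.45 -0.23  0.16 -0.15  0.29  0.37]
[0.20545775 0.20331869 0.89763267] [-0.54 -0.19  0.14 -0.17  0.3   0.27  0.09  0.09]
```

>>> {"api": "jog_arm", "payload": {
  "steps": [
    [[0, 0, 0, -0.15, 0.01], [0, 0, 0, -0.3, 0.01], [0, 0, 0, -0.3, 0.01], [0, 0, 0, -0.3, 0.01]]
  ],
  "lines": "1,1"
}}

```text
time: 12.0
```

```bash
python3 k.py a4.npz
```

```text
[297.7867504 229.6640587] heading 1.1936417462140754 j7 -0.10287442562405971
284 [112 112 113 113 112 112 111 108 102  95  85  83  86  87  86  82  79  81
  92 110 112 104 102 104 109 112 113 113 113]
```

>>> {"api": "jog_arm", "payload": {
  "steps": [
    [[0, 0, 0, -0.15, 0.01], [0, 0, 0, -0.3, 0.01], [0, 0, 0, -0.3, 0.01], [0, 0, 0, -0.3, 0.01]]
  ],
  "lines": "1,1"
}}

```text
time: 12.45
```

```bash
python3 k.py a5.npz
sed -i 's/,.8938)/,.8938,1.193,1.492)/; s/if i in(1,3)/if i in(5,)/; s/for k in (3,4):/for k in (4,5,6):/; s/w\[:, 16:\]=0/w[:,17:]=0;w[:7,:8]=0/' f.py; python3 f.py
```

```text
[297.7867504 229.6640587] heading 1.4935838962767443 j7 0.18981532168013937
284 [113 113 112 113 113 112 111 108 102  95  84  80  83  87  89  90  87  80
  77  81  90  99 101 103 107 112 113 113 113]
0 293.73 234.33 50 21
0.2955 294.63 235.32 47 25
0.5941 296.33 235.51 47 33
0.8938 298.52 235.87 49 27
1.193 300.27 235.63 47 23
1.492 301.45 235.46 48 15
[[108 108 109 109  97  65  29  11  10  13  15  27  53  81  89  90  89  89]
 [108 108 109 110 103  81  51  25  11  11  15  29  55  82  89  90  89  87]
 [107 108 110 112 106  89  68  36  16  12  18  34  62  83  89  89  89  87]
 [110 110 111 113 105  89  77  52  27  18  25  46  69  84  89  90  88  89]
 [112 113 113 112 106  90  80  71  51  37  49  68  79  87  89  90  88  90]
 [112 112 113 112 107  93  82  81  72  63  71  82  86  89  89  89  89  90]
 [113 114 113 113 110  99  86  83  84  80  84  86  88  88  88  88  88  90
[... 568 characters left out ...]
  84  87  89  86  72  52  49  67]
 [113 113 113 113 112 113 109  97  83  81  85  88  89  85  72  56  56  77]
 [113 114 113 114 113 112 109  96  84  82  86  89  90  88  79  68  74  96]
 [112 113 113 113 113 112 108  99  87  84  87  89  90  90  86  83  91 107]
 [114 112 113 113 113 113 111 105  95  89  88  90  91  90  90  90 100 111]
 [114 114 113 112 113 113 113 110 104  97  93  92  93  93  94  99 107 112]]
[0.20545775 0.20331869 0.89763267] [-0.54 -0.19  0.14 -0.17  0.3   0.27  0.09  0.09]
[0.20865677 0.13426495 0.88794185] [-0.59 -0.19  0.09 -0.17  0.25  0.27  0.05  0.08  0.2   0.01]
[0.16536717 0.27246885 1.00638311] [-0.65 -0.25 -0.02 -0.18  0.11  0.32 -0.1   0.2   0.07  0.2   0.59 -0.31]
```

The key tracks cleanly (columns 293.7→301.5): relative to the tool, shaft yaw ≈0.18. The direct turn would bring joint 7 near its limit, so I'll set the shaft back and regrip it about 1.5 rad round.

>>> {"api": "jog_arm", "payload": {
  "steps": [
    [[0, 0, 0.04, 0, 0.01], [0, 0, 0.07, 0, 0.01], [0, 0, 0.082, 0, 0.01], [0, 0, 0.086, 0, 0.01], [0, 0, 0.089, 0, 0.01], [0, 0, 0.089, 0, 0.01]]
  ]
}}

```text
time: 13.1
ee_pos: [0.4762, -0.2371, 0.0949]
eef_rot: [0.732, 0.681, 0.0, 0.0]
ft_force: [-1.6, 0.0, -4.2]
width: 0.021
grip_force: 44.9
```

>>> {"api": "jog_arm", "payload": {
  "steps": [
    [[0, 0, 0.001, 0, 0.01], [0, 0, 0.001, 0, 0.05], [0, 0, 0.001, 0, 0.05], [0, 0, 0.001, 0, 0.05], [0, 0, 0.001, -0.15, 0.05], [0, 0, 0.001, -0.3, 0.05], [0, 0, 0.001, -0.45, 0.05], [0, 0, 0.001, -0.6, 0.05], [0, 0, 0.001, -0.75, 0.05], [0, 0, 0.001, -0.9, 0.05], [0, 0, 0.001, -1.05, 0.05], [0, 0, 0.001, -1.2, 0.05]]
  ]
}}

```text
time: 14.3
ee_pos: [0.4762, -0.237, 0.0934]
eef_rot: [0.216, 0.976, -0.0, 0.0]
ft_force: [0.0, -0.8, -0.8]
width: 0.0498
grip_force: 0.0
```

>>> {"api": "jog_arm", "payload": {
  "steps": [
    [[0, 0, 0, -0.15, 0.05], [0, 0, 0, -0.3, 0.05], [0, 0, 0, -0.3, 0.05], [0, 0, 0, -0.3, 0.01], [0, 0, 0, -0.3, 0.01], [0, 0, 0, -0.3, 0.01], [0, 0, 0, -0.3, 0.01], [0, 0, 0, -0.3, 0.01], [0, 0, -0.03, -0.3, 0.01], [0, 0, -0.06, -0.3, 0.01], [0, 0, -0.09, -0.3, 0.01], [0, 0, -0.09, -0.3, 0.01]]
  ]
}}

```text
time: 15.5
ee_pos: [0.4776, -0.2372, 0.1865]
eef_rot: [0.071, 0.997, -0.001, 0.002]
ft_force: [0.3, 0.4, -2.6]
width: 0.0211
grip_force: 44.9
```

```bash
python3 -c "
from bench import r, cams;s=r.read_state();print(s['joint_positions'])"
```

```text
[ 1.16118184  0.28621897 -0.90443891  1.7478956   0.24047758  1.21814258
  1.62242089]
```

>>> {"api": "jog_arm", "payload": {
  "steps": [
    [[0, 0, 0, 0.15, 0.01], [0, 0, 0, 0.3, 0.01], [0, 0, 0, 0.45, 0.01], [0, 0, 0, 0.6, 0.01], [0, 0, 0, 0.6, 0.01], [0, 0, 0, 0.6, 0.01]]
  ],
  "lines": "1,2"
}}

```text
time: 16.1
ee_pos: [0.4755, -0.2366, 0.1822]
```

```bash
python3 k.py b0.npz; python3 - <<'E'
from h import *
c=dict(np.load("b0.npz"));g=c["img"].mean(2)[222:242,286:304];w=np.clip(78-g,0,None);w[:9]=0;yy,xx=np.mgrid[222:242,286:304]
print((w*xx).sum()/w.sum(),(w*yy).sum()/w.sum());print(g[8:18].astype(int))
from bench import r, cams
go(r.read_state(),[.5556,.0342,.1865])
E
```

```text
[297.7867504 229.6640587] heading 2.4040753494510776 j7 1.0527434229613701
284 [71 69 68 67 64 63 59 57 54 46 39 37 36 31 24 22 25 30 32 34 32 31 28 26
 25 24 23 21 23]
298.3143341815097 232.41662425784565
[[ 51  44  38  31  23  18  16  12  15  11  15  13  10  14  12  11  12  13]
 [ 89  84  76  67  56  49  43  31  23  20  17  16  13  13  10  11  12  10]
 [107 104 100  97  91  88  83  65  50  42  38  31  23  17  17  17  17  15]
 [110 110 109 108 107 106 101  87  69  65  64  54  40  33  34  39  40  42]
 [111 111 110 110 110 110 105  93  78  76  76  65  49  43  52  68  76  81]
 [110 111 111 110 111 110 105  92  81  79  78  64  50  47  64  84  96 103]
 [111 111 110 111 111 110 104  89  80  81  77  62  49  52  71  93 104 110]
 [110 111 111 111 111 111 103  87  80  81  75  60  51  60  80  98 106 112]
 [111 111 112 111 111 110 103  87  81  83  79  67  63  74  90 101 108 112]
 [111 111 111 111 111 110 105  92  84  84  83  81  80  87  96 104 108 112]]
shift [ 0.1229  0.2543 -0.004 ] heading 2.4041 turn None
```

>>> {"api": "jog_arm", "payload": {
  "steps": [
    [[0.02, 0.04, -0.01, 0.15, 0.01], [0.035, 0.075, -0.01, 0.3, 0.01], [0.05, 0.11, -0.01, 0.45, 0.01], [0.065, 0.14, -0.01, 0.6, 0.01], [0.085, 0.175, -0.01, 0.75, 0.01], [0.1, 0.21, -0.01, 0.9, 0.01], [0.115, 0.24, -0.01, 1.05, 0.01], [0.123, 0.254, 0, 1.2, 0.01], [0.123, 0.254, 0, 1.35, 0.01], [0.123, 0.254, 0.01, 1.47, 0.01], [0.123, 0.254, 0.02, 1.47, 0.01], [0.123, 0.254, 0.02, 1.47, 0.01]]
  ]
}}

```text
time: 17.35
ee_pos: [0.5558, 0.0332, 0.1613]
eef_rot: [0.893, 0.451, -0.001, -0.001]
ft_force: [-0.4, -0.6, -3.7]
width: 0.0207
grip_force: 44.9
```

```bash
python3 - <<'E'
from h import *
from bench import r, cams
s=r.read_state();print(s["joint_positions"]);go(s,[.5556,.0342,.155],.93)
c=cams.camera("wrist");np.savez("w8.npz",**c)
for n in("scene","top"):np.savez(n+"8.npz",**cams.camera(n))
import cv2
c2=dict(np.load("scene8.npz"));x,y=np.round(proj(c2,[.555,.034,.075])).astype(int);print(x,y)
x2,y2=np.round(proj(c,[.555,.034,.062])).astype(int);print(x2,y2)
cv2.imwrite("pics/m8.png",np.hstack([cv2.resize(c2["img"][y-30:y+30,x-20:x+20],(400,600),interpolation=cv2.INTER_CUBIC),cv2.resize(c["img"][y2-60:y2+60,x2-40:x2+40],(400,600),interpolation=cv2.INTER_CUBIC)])[:,:,::-1])
E
```

```text
[ 0.47440616  0.33413413 -0.73045848  1.71654365  0.237961    1.18485425
 -0.95469684]
shift [ 0.0007 -0.0007  0.0063] heading 0.9356 turn 0.005641357994251139
264 162
252 201
```

View pics/m8.png

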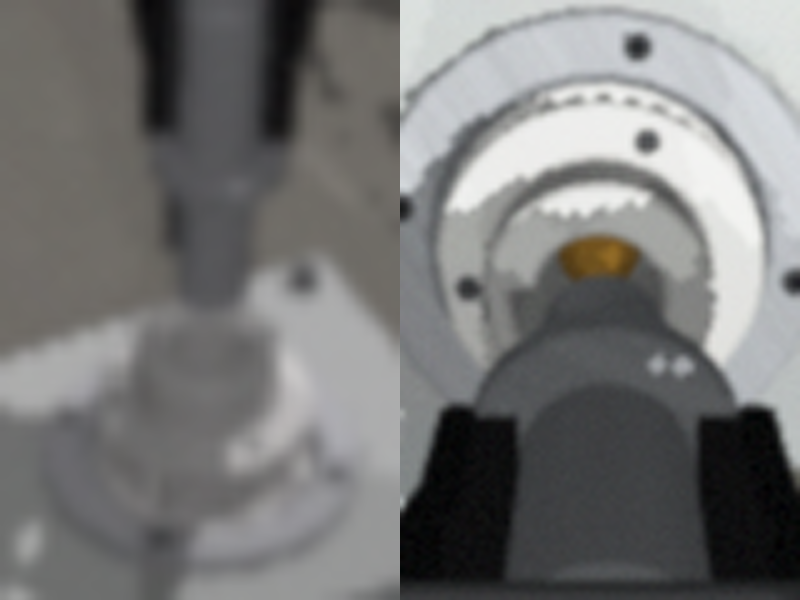

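The shaft is straight above the bore: in the wrist tile its nose is at column ≈605, the hub ≈602 and the pin ≈598, with the key on the left in the scene tile as wanted. Descending.

>>> {"api": "jog_arm", "payload": {
  "steps": [
    [[0, -0.0005, 0.008, 0, 0.01], [0, -0.0005, 0.014, 0, 0.01], [0, -0.0005, 0.018, 0, 0.01], [0, -0.0005, 0.021, 0, 0.01], [0, -0.0005, 0.021, 0, 0.01]]
  ]
}}

```text
time: 18.0
ee_pos: [0.5561, 0.0338, 0.1415]
eef_rot: [0.894, 0.448, -0.0, -0.0]
ft_force: [-1.1, 0.2, -3.3]
width: 0.0212
grip_force: 44.9
```

>>> {"api": "jog_arm", "payload": {
  "steps": [
    [[0, 0, 0.004, 0, 0.01], [0, 0, 0.007, 0, 0.01], [0, 0, 0.010, 0, 0.01], [0, 0, 0.012, 0, 0.01], [0, 0, 0.012, 0, 0.01]]
  ]
}}

```text
time: 18.5
ee_pos: [0.5562, 0.0338, 0.1296]
eef_rot: [0.894, 0.448, -0.0, -0.0]
ft_force: [0.2, -0.6, -3.9]
width: 0.0211
grip_force: 44.9
```

>>> {"api": "jog_arm", "payload": {
  "steps": [
    [[0, 0, 0.001, 0, 0.01], [0, 0, 0.002, 0, 0.01], [0, 0, 0.003, 0, 0.01], [0, 0, 0.003, 0, 0.01]]
  ]
}}

```text
time: 18.9
ee_pos: [0.5564, 0.0338, 0.1269]
eef_rot: [0.894, 0.448, 0.0, 0.0]
ft_force: [-0.7, -0.1, -3.7]
width: 0.0209
grip_force: 44.9
```

>>> {"api": "jog_arm", "payload": {
  "steps": [
    [[0, 0, 0.001, 0, 0.01], [0, 0, 0.002, 0, 0.01], [0, 0, 0.003, 0, 0.01], [0, 0, 0.003, 0, 0.01]]
  ]
}}

```text
time: 19.3
ee_pos: [0.5564, 0.0338, 0.1239]
eef_rot: [0.894, 0.448, -0.0, 0.0]
ft_force: [-1.2, -0.2, -3.9]
width: 0.0207
grip_force: 44.9
```

```bash
python3 - <<'E'
from bench import r, cams
print(r.read_state()["torque"])
E
```

```text
[-0.02199322  0.21572106  0.01842603]
```

>>> {"api": "jog_arm", "payload": {
  "steps": [
    [[0, 0, 0.001, 0, 0.01], [0, 0, 0.002, 0, 0.01], [0, 0, 0.003, 0, 0.01], [0, 0, 0.003, 0, 0.01]]
  ]
}}

```text
time: 19.7
ee_pos: [0.5563, 0.0338, 0.1209]
eef_rot: [0.894, 0.448, -0.0, 0.0]
ft_force: [-0.7, -0.8, -3.0]
width: 0.0209
grip_force: 44.9
```

>>> {"api": "jog_arm", "payload": {
  "steps": [
    [[0, 0, 0.001, 0, 0.01], [0, 0, 0.002, 0, 0.01], [0, 0, 0.003, 0, 0.01], [0, 0, 0.003, 0, 0.01]]
  ]
}}

```text
time: 20.1
ee_pos: [0.5563, 0.0338, 0.1178]
eef_rot: [0.894, 0.448, -0.0, -0.0]
ft_force: [-0.6, -0.7, -3.2]
width: 0.0209
grip_force: 44.9
```

The key went straight into the keyway. Now on against the pin, with a firmer grip.

>>> {"api": "jog_arm", "payload": {
  "steps": [
    [[0, 0, 0.002, 0, 0.01], [0, 0, 0.004, 0, 0.01], [0, 0, 0.006, 0, 0.01], [0, 0, 0.008, 0, 0.01], [0, 0, 0.010, 0, 0.01], [0, 0, 0.012, 0, 0.01], [0, 0, 0.012, 0, 0.01]]
  ],
  "force": 60
}}

```text
time: 20.8
ee_pos: [0.5566, 0.0339, 0.1061]
eef_rot: [0.894, 0.448, 0.0, 0.0]
ft_force: [-2.3, 0.1, 4.5]
width: 0.0213
grip_force: 59.9
```

>>> {"api": "jog_arm", "payload": {
  "steps": [
    [[0, 0, 0.001, 0, 0.01], [0, 0, 0.002, 0, 0.01], [0, 0, 0.003, 0, 0.01], [0, 0, 0.003, 0, 0.01]]
  ]
}}

```text
time: 21.2
ee_pos: [0.5566, 0.0339, 0.1033]
eef_rot: [0.894, 0.448, 0.0, 0.0]
ft_force: [-2.6, -0.4, 5.6]
width: 0.0205
grip_force: 59.9
```

>>> {"api": "jog_arm", "payload": {
  "steps": [
    [[0, 0, 0.001, 0, 0.01], [0, 0, 0.002, 0, 0.01], [0, 0, 0.002, 0, 0.01]]
  ]
}}

```text
time: 21.5
ee_pos: [0.5567, 0.0339, 0.1014]
eef_rot: [0.894, 0.448, 0.0, 0.0]
ft_force: [-4.0, -1.6, 6.1]
width: 0.0205
grip_force: 59.9
```

>>> {"api": "jog_arm", "payload": {
  "steps": [
    [[0, 0, 0.001, 0, 0.01], [0, 0, 0.001, 0, 0.01], [0, 0, 0.001, 0, 0.01]]
  ]
}}

```text
time: 21.8
ee_pos: [0.5568, 0.034, 0.1012]
eef_rot: [0.894, 0.448, 0.0, 0.0]
ft_force: [-6.8, -0.2, 14.4]
width: 0.0209
grip_force: 59.9
```

>>> {"api": "jog_arm", "payload": {
  "steps": [
    [[-0.0003, -0.0004, 0.001, 0, 0.01], [-0.0003, -0.0004, 0.0015, 0, 0.01], [-0.0003, -0.0004, 0.0015, 0, 0.01], [-0.0003, -0.0004, 0.0015, 0, 0.01]]
  ]
}}

```text
time: 22.2
ee_pos: [0.5568, 0.034, 0.1011]
eef_rot: [0.894, 0.448, 0.001, 0.001]
ft_force: [-11.0, -1.6, 26.1]
width: 0.0207
grip_force: 59.9
```

>>> {"api": "jog_arm", "payload": {
  "steps": [
    [[0, 0, 0, 0, 0.01], [0, 0, 0, 0, 0.01], [0, 0, 0, 0, 0.01], [0, 0, 0, 0, 0.01], [0, 0, 0, 0, 0.01]]
  ]
}}

```text
time: 22.7
ee_pos: [0.5568, 0.034, 0.1011]
eef_rot: [0.894, 0.448, 0.001, 0.001]
ft_force: [-11.0, -1.6, 27.0]
width: 0.0206
grip_force: 59.9
```

```bash
python3 - <<'E'
from h import *
from bench import r, cams
import cv2
for n in("scene","wrist"):
    c=cams.camera(n);np.savez(n+"9.npz",**c);cv2.imwrite(f"pics/{n}9.png",c["img"][:,:,::-1])
c=dict(np.load("scene9.npz"));x,y=np.round(proj(c,[.5556,.0342,.062])).astype(int);print(x,y);print(c["img"].mean(2)[y-14:y+14,x-3:x+4].astype(int).tolist())
E
```

```text
264 166
[[47, 73, 85, 92, 95, 94, 89], [46, 71, 83, 90, 92, 93, 88], [44, 70, 82, 88, 89, 88, 86], [45, 71, 83, 86, 89, 88, 85], [45, 72, 82, 87, 88, 88, 83], [47, 71, 82, 87, 88, 87, 84], [47, 73, 83, 87, 87, 88, 83], [48, 72, 83, 87, 88, 87, 83], [48, 73, 83, 87, 87, 87, 82], [49, 72, 83, 87, 88, 86, 82], [53, 73, 84, 86, 88, 86, 81], [68, 76, 84, 87, 88, 86, 81], [80, 80, 84, 86, 87, 86, 81], [84, 83, 85, 86, 87, 85, 82], [85, 85, 85, 86, 88, 89, 91], [86, 87, 87, 88, 90, 98, 106], [90, 88, 87, 87, 90, 95, 102], [98, 97, 95, 96, 100, 98, 98], [105, 106, 108, 116, 126, 112, 105], [105, 108, 111, 117, 124, 114, 107], [103, 106, 108, 110, 112, 108, 106], [103, 105, 107, 108, 108, 106, 105], [105, 107, 108, 108, 108, 108, 107], [119, 117, 111, 110, 110, 111, 109], [147, 141, 119, 113, 113, 112, 109], [157, 152, 123, 112, 111, 110, 108], [138, 135, 120, 112, 112, 110, 108], [114, 114, 110, 110, 109, 109, 108]]
```

>>> {"api": "jog_arm", "payload": {
  "steps": [
    [[-0.0006, -0.0008, 0.0005, 0.01, 0.01], [-0.0006, -0.0008, 0.0005, -0.01, 0.01], [-0.0006, -0.0008, 0.0005, 0, 0.01], [-0.0006, -0.0008, 0.0005, 0, 0.01], [-0.0006, -0.0008, 0.0005, 0, 0.01]]
  ]
}}

```text
time: 23.3
ee_pos: [0.5565, 0.034, 0.101]
eef_rot: [0.894, 0.448, 0.002, 0.001]
ft_force: [-8.7, -1.2, 28.8]
width: 0.0208
grip_force: 59.9
```

```bash
python3 - <<'E'
from bench import r, cams
import numpy as np
z=[];f=[]
for _ in range(6):
    cams.camera("wrist");s=r.read_state();z.append(s["ee_pos"]);f.append(s["ft_force"])
print(np.mean(z,0),np.mean(f,0),s["torque"])
E
```

```text
[0.55649911 0.03404415 0.10097295] [-8.66891907 -1.72450283 28.28668788] [-0.46402127  2.11919734  0.07798639]
```

```bash
python3 -c "
from bench import r, cams
print(r.close_job())"
```

```text
the job is handed in; nothing more can be done
None
```

The job is handed in after about 23.6 s: the pulley is in the nest, and the shaft is keyed into it with its collar stopped on the hub, still gripped at 60 N and pressed down with about 28 N; I judged "home" from the rigid stop and the height, not from a last picture, and the arm never went near the screwdriver, timer or vials.

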